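# Clear the spoon and stopper the tilted canister

## Robot

A 6-joint arm with a two-finger parallel gripper is mounted at the origin on a cart in front of the work surface, level with it; the furniture and walls round the work are solid. World frame = base frame: x ahead of the robot, y to its left, z up, the work surface at z = 0. Lengths are in mm, angles in rad, forces in N, time in s.
With the tool pointing down it reaches from about 275 to 750 mm from the base axis. Payload 10.2 kg.
Tool frame: the origin (TCP) lies between the finger pads; the fingertips stand 17 mm ahead of it and the grasp point (between the pads) lies 2 mm behind it; z points along the fingers, y is the line along which they close (so a half turn about z gives the same grasp; the last joint's range is limited). The gripper opens to 85 mm and grips with 20 to 120 N. Pads are 22 mm wide; open, the fingers measure 114 mm over their backs; the gripper's body (76 mm by 85 mm) begins 54 mm behind the grasp point. The pads swing forward as they close: fully open they stand 13 mm farther back than shut.
Start: joints at [1.107, 0.313, 1.498, -0, 1.331, -0.223], TCP at [125.214, 509.855, 248.294] pointing down, gripper open.
Joint ranges: [-2.94, 2.94], [-0.97, 2.17], [0.19, 2.56], [-1.23, 4.37], [0.02, 3.11], [-2.88, 2.88]. Speed limits (rad/s): [2.39, 2.39, 3.01, 3.14, 3.14, 3.14].

## Interface

Orientations are given as a unit quaternion [w, x, y, z].
In Python, from rig import * gives the robot as it stands.
- The arm moves only by the tool step_arm, never from a script. Its argument "commands" is text: rows parted by semicolons, each of 7 numbers parted by spaces: the opening, from 0 (shut) to 1 (fully open), then the shift along the tool's x, y, z in cm, then the turn, a rotation vector about the tool's x, y, z in rad. In form: hand x y z rx ry rz; .... A call has 1 to 20 rows; each row is the pose to reach, as a shift and turn from the pose commanded when the call began, along the tool's axes at that moment; what a row does not reach only later rows make up. A row lasts 1/12 s, in which the tool goes at most 41.7 mm and 7.16 degrees, less where a joint would pass 70% of its speed; a pose out of reach is approached as far as the arm can. A call with a gripper value outside its range is refused whole. The fingers move at their own pace and stop on an object; "newtons" is the grip in N (left out, the last holds). Time passes only in rows, so rows that repeat a pose let the fingers close. It gives the time, the measured TCP pose, the force, the opening and the grip force at its end, in the units of the state.
- sense(): the state, without advancing time (a new reading comes with each control period).
- capture(name): name is "side" or "top"; returns the picture (420x560x3 uint8, red, green, blue); there is no depth.
- camera_model(name): a dict with "mtx" (3x3 intrinsics, pixels), "eye" and "rotation" of the camera in the world. Camera axes: x right, y down, z forward; pixel columns grow to the right and rows downward; lengths in mm; the calibration is good to about 2 mm. A picture is of the moment at which its call begins. camera_model takes no time and is no camera call.
- finish_job(): hands the job in; it is judged then, once.
Trained networks look in the newest picture that a camera, given by its name, has taken for a name from the list of things; names that differ only in an ending like _2 or _b are one class to them, and where a whole thing is asked for, a point or a joint stands for the part that bears it (a point fixed in the world has none). Each returns a list of dicts, best first, with "score" (0 to 1); they miss things now and then, are a little off and sometimes report something else, mostly with a low value. They report only what shows in the picture. A call takes as long as a camera call.
- search_frame(camera, label): "rect" ([centre column, centre row, width, height] in pixels, round what is visible of it).
- trace(camera, label): "mask" (420x560 bool, what is visible of it) and "rect" ([centre column, centre row, width, height] in pixels, round what is visible of it).
- spot_point(camera, label): "xy" ([column, row] in pixels: a listed point, or the origin of a listed thing).
The state is a dict: "time_s": time; "joints": joint angles; "dq": joint speeds; "tau": joint torques, N m; "eef_pos": TCP position; "ee_rot": TCP orientation; "force": force on the tool from outside, world axes, zero at the start; "wrist_torque": the same for the moment, N m; "grip_width": opening from 0.0 (shut) to 1.0 (fully open); "grip_force": force on a finger pad.
Only numpy, scipy, OpenCV 4.12 (cv2) and the standard library are available. Lean on these libraries where they do the work, as an engineer would, in place of code of your own. Each camera call takes 0.05 s, during which the arm holds its last target. There are 200 camera calls.

## Task

Somebody left a tasting spoon standing in the open canister of the tilted stand, so it cannot be closed. Take the spoon out and stand it, bowl down, in the pail on the left with the other used spoons; then close that canister with the wooden stopper from the worktop, fully home and square in the mouth. Leave the pail upright where it is, and do not disturb the other things standing about.

Things in the scene. Friction and masses are not known exactly. Their poses are not given: they have to be found in the camera images.
- canister: Open white ceramic canister, fixed in the steel stand, one of three in a row 108 mm apart, in any of the three places; the other two are closed. Cylinder 88 mm across (rim 91), 120 long, bore 74, inner floor 6 up. Origin: centre of its foot. z: its axis out of the mouth, leaning 30 deg from vertical to the left and towards the robot; -x is its underside, y level along the row.
- mouth (a point): Centre of the open canister's mouth, in the plane of the rim; axes as canister. About 138 mm above the worktop. The closed neighbours' knobs reach 185 mm above the worktop.
- spoon: Steel tasting spoon 184 mm long, bowl 38 wide, 45 g. x runs along it to the stem's end (+92), bowl at -92 to -36; z out of the hollow of the bowl. At the start it lies along the underside of the canister's bore, bowl down, within 5 deg of its axis, the stem about 65 mm out of the mouth. Only this spoon is loose.
- spoon_stem (a point): Point to grip in the spoon's stem, 62 mm from its middle and 30 mm short of the stem's end; the stem is 14 mm wide along the spoon's y, 12 thick.
- spoon_bowl (a point): Middle of the spoon's bowl, 28 mm from its tip.
- stopper: Loose turned wooden stopper, 140 g, standing plug down on the worktop. From below: tapered plug 60 mm across at the foot, 70 at the top, 26 long; flange 88 across, 8 thick, that lands on the canister's rim; round knob 36 across, 34 tall. Origin: centre of the plug's foot; z up through the knob; total height 68.
- stopper_seat (a point): Centre of the underside of the stopper's flange, 26 mm above its origin. Meets point mouth when the stopper is home.
- stopper_knob (a point): Centre of the stopper's knob at the height to grip, 56 mm above its origin (22 mm above the flange).
- pail: Loose plain pale-grey pail on the left, 0.6 kg, 153 mm tall, 150 across at the rim, 124 at the foot, floor 4 thick; no handle (a like pail far back is scenery). Origin: centre of its underside. Two used spoons, fast to it, lean on the wall on its +x side (away from the robot) and reach about 180 mm up; the rest is free.
- pepper: Bystander: steel shaker, 55 across, 86 tall. Origin: centre of underside.
- garlic: Bystander: head of garlic, 60 across, 59 tall. Origin: centre of underside.
- timer: Bystander: round wind-up timer, 66 across, 48 tall. Origin: centre of underside.
- tongs: Bystander: steel tongs lying flat, 232 x 43 x 30 along x. Origin: centre of underside.
- lid_small: Bystander: pot lid with black knob lying flat, 162 across, 35 tall. Origin: centre of underside.

How it is judged:
By the outcome, as a careful person would: the job done as asked, in the order asked, and still so for the second after the job is handed in, with the robot touching nothing.
It also fails if it takes over 67 s, if anything falls off the work surface, if the arm or the gripper's body presses on something with over 40 N, if the wrist force passes 120 N, or if a joint passes its speed limit or range.

## Working session

There is one attempt and no reset: what is moved stays moved. The work goes in short steps, Python scripts to look and compute and a tool call to move; the robot and the scene stay as the last step left them, time stands still between calls to the robot, and variables do not carry over. Pictures are saved under pics/ and viewed, at most 11 in all, crops included, and the job is handed in when it is done.

Besides the shell and the picture viewer there is one more tool, called after "Call:" in YAML: its name, and indented under it one key for each argument. step_arm: Moves the arm, as the interface text tells. Its arguments: {"type":"object","properties":{"commands":{"type":"string"},"newtons":{"type":"number"}},"required":["commands"]}

```bash
mkdir -p pics; ls
python3 - <<'E'
from rig import *
import cv2,numpy as np
for n in("side","top"):
    im=capture(n); cv2.imwrite(f"pics/{n}0.png",im[:,:,::-1])
    m=camera_model(n); print(n,np.round(m["mtx"],1).tolist(),np.round(m["eye"]).tolist(),np.round(m["rotation"],3).tolist())
    for l in["canister","mouth","spoon","spoon_stem","stopper","stopper_seat","stopper_knob","pail","pepper","garlic","timer","tongs","lid_small"]:
        r=spot_point(n,l); print(l,[(np.round(d["xy"],1).tolist(),round(d["score"],2)) for d in r[:2]])
s=sense();print(s)
E
```

```text
pics
side [[390.5, 0.0, 280.4], [0.0, 390.5, 212.3], [0.0, 0.0, 1.0]] [568.0, 756.0, 578.0] [-0.008, -0.005, 0.872, -0.49]
canister [([269.3, 191.1], 0.6), ([219.5, 269.2], 0.51)]
mouth [([279.5, 166.1], 0.6)]
spoon [([286.8, 186.2], 0.37)]
spoon_stem []
stopper [([339.6, 255.4], 0.85), ([292.0, 163.1], 0.36)]
stopper_seat []
stopper_knob [([337.0, 231.7], 0.83)]
pail [([292.3, 374.0], 0.78)]
pepper [([331.3, 296.9], 0.64)]
garlic []
timer [([355.5, 220.7], 0.91)]
tongs [([373.6, 339.0], 0.55)]
lid_small [([375.2, 340.1], 0.28)]
top [[514.6, 0.0, 275.8], [0.0, 514.6, 205.2], [0.0, 0.0, 1.0]] [395.0, 22.0, 1239.0] [0.043, -0.704, 0.707, -0.043]
canister [([398.2, 181.9], 0.95), ([262.3, 148.9], 0.2)]
mouth [([379.6, 196.7], 0.74)]
spoon [([371.5, 200.5], 0.64), ([365.4, 202.2], 0.41)]
spoon_stem [([368.3, 203.5], 0.65)]
stopper [([283.5, 258.8], 0.85)]
stopper_seat [([286.0, 259.5], 0.87)]
stopper_knob [([287.1, 257.7], 0.77)]
pail [([151.0, 210.4], 0.86), ([216.4, 247.3], 0.28)]
pepper [([216.2, 248.5], 0.57), ([372.5, 196.4], 0.37)]
garlic [([225.9, 205.6], 0.86)]
timer [([348.6, 282.6], 0.92), ([288.4, 260.2], 0.56)]
tongs [([177.1, 274.2], 0.85)]
lid_small [([260.3, 146.4], 0.6), ([283.6, 257.3], 0.5)]
{'time_s': 1.4, 'joints': array([ 1.10659759e+00,  3.12894664e-01,  1.49771248e+00, -1.83104693e-05,
        1.33099146e+00, -2.23388040e-01]), 'dq': array([ 2.33655740e-04,  1.12653667e-04, -2.48813425e-04,  1.03171154e-03,
        1.23852011e-03, -4.82495710e-05]), 'tau': array([-1.89435050e-04, -4.12165153e+01, -2.59898758e+01, -2.11992437e-04,
        5.06770739e-04,  2.51626142e-05]), 'eef_pos': array([125.2182312 , 509.85073618, 248.29220429]), 'ee_rot': array([ 7.36968995e-06,  1.20112471e-01,  9.92760290e-01, -5.79957024e-06]), 'force': array([-0.52799897,  0.73573344,  0.11123629]), 'wrist_torque': array([ 0.01107309,  0.02418994, -0.02001051]), 'grip_force': 0.0, 'grip_width': 0.9998464200594035}
```

View pics/side0.png

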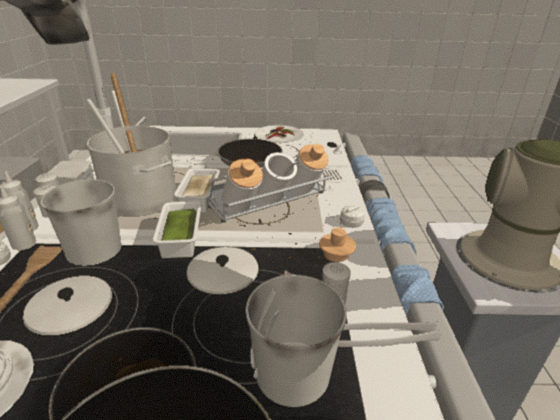

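View pics/top0.png

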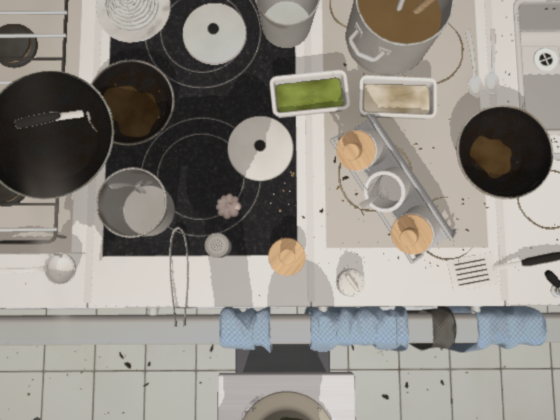

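The side view shows the open canister in the middle at (281,167), knobs at (245,170) and (315,155), stopper (338,243), pail (293,340). The top view shows the open mouth at (384,190), stopper (287,258), pail (135,203), and the spoon's stem near (370,203).

```bash
cat > h.py <<'E'
from rig import *
import cv2,numpy as np
from scipy.spatial.transform import Rotation as R
def Rq(q): return R.from_quat(np.r_[q[1:],q[0]])
CM={n:camera_model(n) for n in("side","top")}
def ray(n,p):
    m=CM[n]; d=np.linalg.inv(m["mtx"])@np.r_[p,1.]
    M=Rq(m["rotation"]).as_matrix() if np.size(m["rotation"])==4 else m["rotation"]
    return np.array(m["eye"],float),M@d
def at(n,p,z):
    e,d=ray(n,p); return e+d*(z-e[2])/d[2]
def tri(a,b):
    e,d=ray("side",a);f,g=ray("top",b)
    s=np.linalg.lstsq(np.c_[d,-g],f-e,rcond=None)[0]
    P,Q=e+s[0]*d,f+s[1]*g
    return (P+Q)/2,np.linalg.norm(P-Q)
def proj(n,X):
    e=np.array(CM[n]["eye"],float);M=Rq(CM[n]["rotation"]).as_matrix()
    c=M.T@(np.array(X)-e);k=CM[n]["mtx"]@c;return k[:2]/k[2]
E
python3 - <<'E'
from h import *
np.set_printoptions(precision=1,suppress=True)
print("mouth",tri([279.5,166.1],[379.6,196.7]),at("top",[379.6,196.7],138),at("top",[384,190],138),at("side",[279.5,166.1],138))
print("stem",at("top",[368.3,203.5],165))
print("knob",tri([337,231.7],[287.1,257.7]),at("top",[287.1,257.7],56),at("side",[337,231.7],56))
print("pail",at("top",[151,210.4],0),at("side",[292.3,374],0))
for l,p in dict(garlic=[225.9,205.6],pepper=[216.3,248],timer=[348.6,282.6],tongs=[177,274]).items(): print(l,at("top",p,0))
print("knobs",tri([245,167],[353,152]),tri([314,151],[408,236]))
s=trace("top","pail")[0];print(s["rect"],s["score"])
ys,xs=np.nonzero(s["mask"])
for n in("side","top"):
    for l in("spoon","stopper","mouth"):
        r=trace(n,l)if l!="mouth" else search_frame(n,l); print(n,l,[(np.round(d["rect"],1),round(d["score"],2)) for d in r[:2]])
for n,c in(("side",(215,130,130,90)),("top",(330,120,120,130))):
    im=cv2.imread(f"pics/{n}0.png");x,y,w,h=c
    a=cv2.resize(im[y:y+h,x:x+w],None,fx=4,fy=4,interpolation=cv2.INTER_CUBIC);cv2.imwrite(f"pics/{n}c.png",a)
a=cv2.imread("pics/sidec.png");b=cv2.imread("pics/topc.png")
E
python3 -c "
import cv2,numpy as np
a=cv2.imread('pics/side0.png')[130:220,215:345];b=cv2.imread('pics/top0.png')[130:250,335:435]
a=cv2.resize(a,(400,277),interpolation=2);b=cv2.resize(b,(400,480),interpolation=2)
o=np.zeros((480,800,3),'uint8');o[:277,:400]=a;o[:,400:]=b;cv2.imwrite('pics/crop0.png',o)"
```

```text
mouth (array([ 554.8, -203.2,  138.5]), np.float64(15.386944168399776)) [ 547.1 -202.5  138. ] [ 561.7 -212.4  138. ] [ 562.4 -207.4  138. ]
stem [ 529.1 -172.8  165. ]
knob (array([421.9,  -4. ,  64.6]), np.float64(7.110861059391488)) [418.6  -3.5  56. ] [423.  -17.6  56. ]
pail [535.4 324.3   0. ] [537.  332.6   0. ]
garlic [546.2 142.9   0. ]
pepper [443.8 165.2   0. ]
timer [ 360.1 -150.7    0. ]
tongs [382.3 258.4   0. ]
knobs (array([ 645.2, -143.9,  161.8]), np.float64(9.107185911442127)) (array([ 463.9, -254.9,  163.1]), np.float64(7.117059319827111))
[134.8, 202.5, 77.8, 73.0] 0.88
side spoon []
side stopper [(array([339.1, 243.9,  33.9,  37.5]), 0.71)]
side mouth [(array([278.1, 178.1,  37.2,  53.6]), 0.74), (array([293.8, 339.8,  99.4, 129.9]), 0.4)]
top spoon [(array([373.9, 197.8,  29.2,  21.2]), 0.7)]
top stopper [(array([387.6, 191.1,  51.8,  50.8]), 0.6), (array([286.7, 258.6,  33.8,  32.9]), 0.55)]
top mouth [(array([389.2, 191.4,  52. ,  40.4]), 0.81)]
```

View pics/crop0.png

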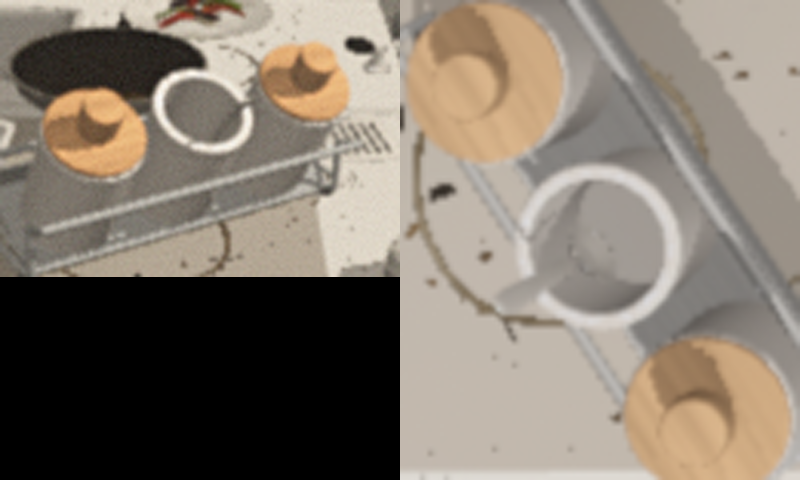

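The crop shows the open ring centred at about (385,191.5) in the top view and (281,166) in the side view. The stem crosses the rim down-left to its tip near (360,205). Now I'll fit the axes and the spoon.

```bash
cat >> h.py <<'E'
h=None
def frame(kA,kB):
    u=(kA-kB);u[2]=0;u/=np.linalg.norm(u)
    hh=np.array([-u[1],u[0],0]); a=.5*hh+np.array([0,0,.75**.5]); return u,a,np.cross(u,a)
E
python3 - <<'E'
from h import *
np.set_printoptions(precision=1,suppress=True)
import scipy.optimize as so
# flange-outline fits: orange blobs; ring: bright
T=cv2.imread("pics/top0.png");S=cv2.imread("pics/side0.png")
def blob(im,c,r=26):
    hsv=cv2.cvtColor(im,cv2.COLOR_BGR2HSV);m=((hsv[...,0]>5)&(hsv[...,0]<22)&(hsv[...,1]>70)).astype('uint8')
    k=np.zeros_like(m);cv2.circle(k,c,r,1,-1);m&=k
    x,y,w,hh=cv2.boundingRect(m);return np.array([x+w/2-.5,y+hh/2-.5,w,hh])
for n,im,cs in(("top",T,[(357,151),(412,235),(287,258)]),("side",S,[(245,170),(314,158),(338,243)])):
    print(n,[blob(im,c) for c in cs])
kA,kB=np.array([645.2,-143.9,0]),np.array([463.9,-254.9,0])
u,a,x=frame(kA,kB);print(u.round(3),a.round(3),x.round(3))
t=trace("top","spoon")[0];ys,xs=np.nonzero(t["mask"]);P=np.c_[xs,ys].astype(float)
c=P.mean(0);w,v=np.linalg.eigh(np.cov(P.T));d=v[:,1];d=d if d[0]<0 else -d
q=(P-c)@d;print("mask c",c,"dir",d,"ends",c+d*q.min(),c+d*q.max(),len(P))
M=np.array([561.5,-211.5,138])
for l,off in dict(mouth=0*a,tip=65*a-30*x,grip=35*a-30*x,exit=-30*x,ru=45.5*u,rx=45.5*x).items():
    print(l,M+off,"top",proj("top",M+off),"side",proj("side",M+off))
a1=cv2.resize(S[140:190,255:325],(700,500),interpolation=2)
a1=cv2.convertScaleAbs(a1,alpha=1.4,beta=-60);cv2.imwrite("pics/crop1.png",a1)
E
```

```text
top [array([355.5, 149.5,  38. ,  40. ]), array([410.5, 234. ,  44. ,  41. ]), array([286., 256.,  37.,  39.])]
side [array([244.5, 166. ,  42. ,  43. ]), array([317. , 156.5,  37. ,  26. ]), array([334.5, 244. ,  42. ,  35. ])]
[0.9 0.5 0. ] [-0.3  0.4  0.9] [ 0.5 -0.7  0.5]
mask c [375.8 196.9] dir [-0.9  0.5] ends [386.5 191.1] [359. 206.] 204
mouth [ 561.5 -211.5  138. ] top [383.6 190.1] side [279.8 165.5]
tip [ 531.  -161.6  179.3] top [364.1 201.8] side [292.1 158.9]
grip [ 538.8 -174.4  153.3] top [368.  199.7] side [288.6 166.2]
exit [ 547.9 -189.3  123. ] top [372.2 197.3] side [284.8 174.1]
ru [ 600.3 -187.7  138. ] top [372.1 172.5] side [265.2 169. ]
rx [ 582.1 -245.1  160.8] top [401.3 178.8] side [272.5 152.6]
```

View pics/crop1.png

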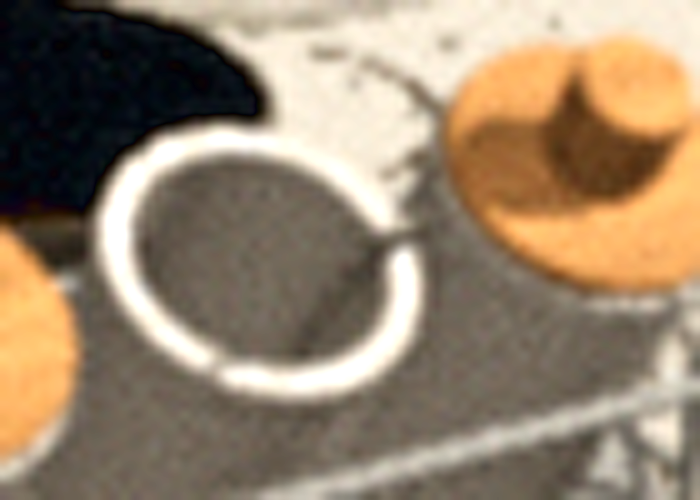

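Side crop: ring centre is at about (281.2,166) px. The dim stem crosses the rim's right edge at about (294,164), with its end near (297,163).

Run:
```python
from h import *
np.set_printoptions(precision=1,suppress=True)
u,a,x=frame(np.array([645.2,-143.9,0]),np.array([463.9,-254.9,0]))
M=np.array([559,-214.5,138]);print("mouth px",proj("top",M),proj("side",M),u.round(3),a.round(3),x.round(3))
t,e=tri([297,163],[360,205.5]);print("tip",t,e,"in u,a,x",[(t-M)@k for k in(u,a,x)])
for s,r,v in((65,-30,0),(65,-37,0),(65,-37,-5),(70,-40,-5),(70,-40,0),(70,-40,5)):
    X=M+s*a+r*x+v*u;Y=M+35*a-33*x+v*.7*u;print(s,r,v,X,proj("top",X),proj("side",X),"grip",Y,proj("top",Y),proj("side",Y))
for p in((360,205.5),(368.3,203.5),(372,198.5),(376,197)):
    e,d=ray("top",p)
    # intersect with plane through axis-ish x=-33
    for r in(-31,-37):
        k=((M+r*x-e)@x)/(d@x);X=e+k*d;print(p,r,[round(float((X-M)@q),1) for q in(u,a)])
c=[]
print(len(search_frame("side","spoon_stem")),spot_point("side","spoon"),[ (d["xy"],d["score"]) for d in spot_point("top","spoon_stem")])
```

```text
mouth px [385.  191.2] [280.8 165. ] [0.9 0.5 0. ] [-0.3  0.4  0.9] [ 0.5 -0.7  0.5]
tip [ 521.2 -153.6  172.4] 5.519874169880384 in u,a,x [np.float64(-0.4047037481977007), np.float64(65.65047052283353), np.float64(-44.815331774168186)]
65 -30 0 [ 528.5 -164.6  179.3] [365.6 202.9] [293.1 158.5] grip [ 534.9 -175.2  151.8] [368.3 201.5] [290.1 166.6]
65 -37 0 [ 525.3 -159.5  175.8] [362.9 204.7] [294.3 160.6] grip [ 534.9 -175.2  151.8] [368.3 201.5] [290.1 166.6]
65 -37 -5 [ 521.  -162.1  175.8] [364.2 206.7] [296.  160.2] grip [ 532.  -177.   151.8] [369.2 202.9] [291.2 166.3]
70 -40 -5 [ 518.4 -157.7  178.6] [362.3 207.8] [297.1 159.9] grip [ 532.  -177.   151.8] [369.2 202.9] [291.2 166.3]
70 -40 0 [ 522.6 -155.1  178.6] [361.  205.8] [295.5 160.3] grip [ 534.9 -175.2  151.8] [368.3 201.5] [290.1 166.6]
70 -40 5 [ 526.9 -152.5  178.6] [359.7 203.8] [293.8 160.7] grip [ 537.9 -173.4  151.8] [367.4 200.2] [289.  166.9]
(360, 205.5) -31 [1.1, 101.6]
(360, 205.5) -37 [1.4, 83.6]
(368.3, 203.5) -31 [-3.7, 48.5]
(368.3, 203.5) -37 [-3.5, 29.6]
(372, 198.5) -31 [1.7, 7.0]
(372, 198.5) -37 [2.0, -12.7]
(376, 197) -31 [0.3, -24.5]
(376, 197) -37 [0.6, -44.7]
0 [{'xy': [286.8, 186.2], 'score': 0.37}] [([368.3, 203.5], 0.65)]
```

```bash
cat >> h.py <<'E'
np.set_printoptions(precision=2,suppress=True)
u,a,x=frame(np.array([645.2,-143.9,0]),np.array([463.9,-254.9,0]))
M=np.array([559,-214.5,138]); G=M+35*a-36*x-1*u
def tool(y,z):
    y=np.array(y)/np.linalg.norm(y);z=np.array(z)/np.linalg.norm(z);return R.from_matrix(np.c_[np.cross(y,z),y,z])
RC=tool(u,-a)
def cmd(pos,Rt,s=None,tag=""):
    s=s or sense();R0=Rq(s["ee_rot"]);d=R0.inv().apply(np.array(pos)-s["eef_pos"])/10
    r=(R0.inv()*Rt).as_rotvec();print(tag,d,r.round(3),"mm",round(np.linalg.norm(d)*10),"deg",round(np.degrees(np.linalg.norm(r))))
E
python3 - <<'E'
from h import *
print(G,sense()["time_s"])
cmd(G+90*a,RC,tag="pre")
E
```

```text
[ 532.73 -173.51  150.31] 1.95
pre [-52.67 -53.48   2.01] [ 0.2  -0.5   0.76] mm 751 deg 53
```

Call:
step_arm:
  commands: "0.6 -52.67 -53.48 2.01 0.2 -0.5 0.76;0.6 -52.67 -53.48 2.01 0.2 -0.5 0.76;0.6 -52.67 -53.48 2.01 0.2 -0.5 0.76;0.6 -52.67 -53.48 2.01 0.2 -0.5 0.76;0.6 -52.67 -53.48 2.01 0.2 -0.5 0.76;0.6 -52.67 -53.48 2.01 0.2 -0.5 0.76;0.6 -52.67 -53.48 2.01 0.2 -0.5 0.76;0.6 -52.67 -53.48 2.01 0.2 -0.5 0.76;0.6 -52.67 -53.48 2.01 0.2 -0.5 0.76;0.6 -52.67 -53.48 2.01 0.2 -0.5 0.76;0.6 -52.67 -53.48 2.01 0.2 -0.5 0.76;0.6 -52.67 -53.48 2.01 0.2 -0.5 0.76;0.6 -52.67 -53.48 2.01 0.2 -0.5 0.76;0.6 -52.67 -53.48 2.01 0.2 -0.5 0.76;0.6 -52.67 -53.48 2.01 0.2 -0.5 0.76;0.6 -52.67 -53.48 2.01 0.2 -0.5 0.76;0.6 -52.67 -53.48 2.01 0.2 -0.5 0.76;0.6 -52.67 -53.48 2.01 0.2 -0.5 0.76;0.6 -52.67 -53.48 2.01 0.2 -0.5 0.76;0.6 -52.67 -53.48 2.01 0.2 -0.5 0.76"

```text
time_s: 3.62
eef_pos: [509.3, -136.7, 227.7]
ee_rot: [0.227, 0.472, 0.842, -0.125]
force: [-0.8, 0.2, -0.7]
grip_width: 0.601
grip_force: 0.0
```

Run:
```python
from h import *
s=sense();print(s["time_s"],s["eef_pos"],s["joints"])
cmd(G+90*a,RC,tag="pre");cmd(G-2*a,RC,tag="grasp")
for n in("side","top"):
    im=capture(n);X=proj(n,G).astype(int)
    print(n,[(d["xy"],d["score"]) for d in spot_point(n,"spoon_stem")[:2]],X)
    c=im[X[1]-50:X[1]+50,X[0]-65:X[0]+65,::-1];cv2.imwrite(f"pics/{n}1.png",cv2.resize(c,(400,308),interpolation=2))
cv2.imwrite("pics/both1.png",np.hstack([cv2.imread(f"pics/{n}1.png") for n in("side","top")]))
```

```text
3.6167 [ 509.26 -136.72  227.71] [-0.34  0.2   1.8  -0.46  0.78 -0.62]
pre [ 0.09  0.08 -0.12] [ 0.  0. -0.] mm 2 deg 0
grasp [0.1  0.05 9.08] [ 0.  0. -0.] mm 91 deg 0
side [([292.6, 164.7], 0.54), ([337.6, 245.0], 0.43)] [290 167]
top [([366.0, 202.6], 0.64)] [367 202]
```

View pics/both1.png

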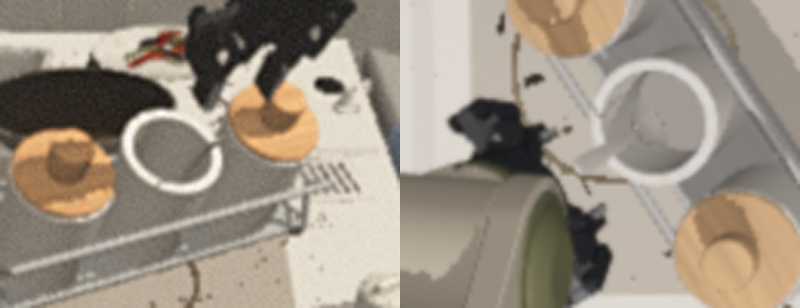

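The crop shows the stem (right pane, tip ~ (580,165) crop) lying on the gripper's approach line, and the networks agree with my grip point within about 5 mm. Advancing and gripping.

Call:
step_arm:
  commands: "0.6 0.1 0.05 2 0 0 0;0.6 0.1 0.05 4 0 0 0;0.6 0.1 0.05 6 0 0 0;0.6 0.1 0.05 7.5 0 0 0;0.6 0.1 0.05 8.7 0 0 0;0.6 0.1 0.05 8.7 0 0 0;0 0.1 0.05 8.7 0 0 0;0 0.1 0.05 8.7 0 0 0;0 0.1 0.05 8.7 0 0 0;0 0.1 0.05 8.7 0 0 0;0 0.1 0.05 8.7 0 0 0;0 0.1 0.05 8.7 0 0 0;0 0.1 0.05 8.7 0 0 0;0 0.1 0.05 8.7 0 0 0"
  newtons: 40

```text
time_s: 4.98
eef_pos: [532.5, -171.1, 152.9]
ee_rot: [0.228, 0.471, 0.843, -0.125]
force: [-1.7, 2.1, 5.8]
grip_width: 0.149
grip_force: 39.2
```

Call:
step_arm:
  commands: "0 0 0 -2 0 0 0;0 0 0 -4 0 0 0;0 0 0 -6 0 0 0;0 0 0 -8 0 0 0;0 0 0 -10 0 0 0;0 0 0 -12 0 0 0;0 0 0 -14 0 0 0;0 0 0 -16 0 0 0;0 0 0 -16 0 0 0;0 0 0 -16 0 0 0"

```text
time_s: 5.82
eef_pos: [489.8, -103.0, 290.8]
ee_rot: [0.228, 0.471, 0.843, -0.125]
force: [0.1, -0.3, -0.6]
grip_width: 0.149
grip_force: 39.2
```

Run:
```python
from h import *
s=sense();print(s["time_s"],s["eef_pos"],s["grip_width"],s["force"],s["joints"])
P=s["eef_pos"];ax=Rq(s["ee_rot"]).apply([0,0,1])
for n in("side","top"):
    im=capture(n);X=proj(n,P+80*ax).astype(int);print(X,proj(n,P),proj(n,P+152*ax))
    y0=max(0,X[1]-60);x0=X[0]-80
    c=im[y0:y0+120,x0:x0+160,::-1];cv2.imwrite(f"pics/{n}2.png",cv2.resize(c,(400,300),interpolation=2));print(x0,y0)
    print([(d["xy"],d["score"]) for d in spot_point(n,"spoon_bowl")[:2]],[(d["xy"],d["score"]) for d in spot_point(n,"pail")[:1]])
cv2.imwrite("pics/both2.png",np.hstack([cv2.imread(f"pics/{n}2.png") for n in("side","top")]))
# pail: fit rim and foot circles
t=trace("top","pail")[0]["mask"];cs=max(cv2.findContours(t.astype('uint8'),0,1)[0],key=len)
print("rim",at("top",[134.8,202.5],153),cv2.boundingRect(cs),cv2.minEnclosingCircle(cs))
```

```text
5.8167 [ 489.75 -103.04  290.8 ] 0.14885204572225924 [ 0.06 -0.29 -0.64] [-0.28  0.08  1.75 -0.43  0.94 -0.64]
[301 147] [312.62 124.1 ] [292.01 165.18]
221 87
[([294.9, 158.2], 0.73), ([317.2, 121.2], 0.18)] [([293.4, 370.5], 0.9)]
[355 208] [343.29 216.24] [365.36 203.24]
275 148
[([363.1, 204.3], 0.48)] [([150.7, 208.4], 0.67)]
rim [535.08 321.86 153.  ] (96, 168, 78, 70) ((135.12811279296875, 204.28298950195312), 39.700557708740234)
```

View pics/both2.png

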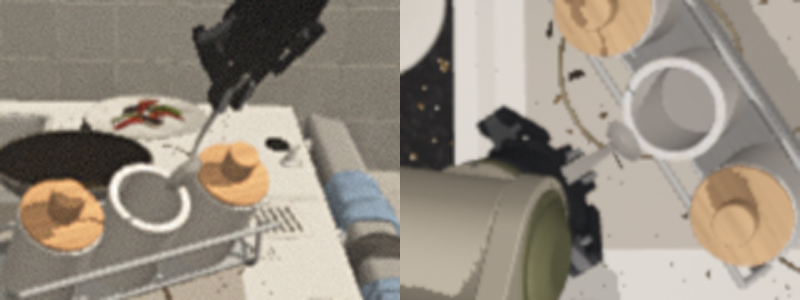

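Left pane: spoon held, bowl just above the mouth (about (180,175) crop); right pane agrees. Working out the spoon's tilt in the hand and the pail moves.

```bash
cat >> h.py <<'E'
C=np.array([536,325,0.]); az=np.radians(168); L=np.array([np.cos(az),np.sin(az),0]); Z=np.array([0,0,1.])
E
python3 - <<'E'
from h import *
s=sense();R0=Rq(s["ee_rot"])
b,e=tri([294.9,158.2],[363.1,204.3]);print("bowl",b,e,"tool",R0.inv().apply(b-s["eef_pos"]))
b2=R0.inv().apply(b-s["eef_pos"])
def pose(tip,lean,dl):  # spoon lean (deg), dl= spoon minus tool lean
    sp=lambda f:np.sin(np.radians(f))*L+np.cos(np.radians(f))*Z
    g=tip+152*sp(lean)   # TCP ~2 ahead of grasp, 154 to tip
    zt=-sp(lean-dl); return g,tool(np.cross(zt,L)*-1 if 0 else np.cross(L,zt)*1.0,zt)
for dl in(0,4):
  for sg in(1,):
    g,Rt=pose(C+5*L+[0,0,210],16,dl);print(g);y=Rt.apply([0,1,0]);print("y",y)
    if (R0.apply([0,1,0])@u)*(y@[np.cos(az-np.pi/2),np.sin(az-np.pi/2),0])<0: Rt=Rt*R.from_rotvec([0,0,np.pi])
    cmd(g,Rt,tag=f"over {dl}")
cmd(s["eef_pos"]+[0,0,80],R0,tag="lift")
E
```

```text
bowl [ 524.65 -158.68  182.86] 1.1354634825705823 tool [ -2.99   0.4  125.62]
[490.13 334.75 356.11]
y [-0.21 -0.98 -0.  ]
over 0 [ 29.    23.05 -24.3 ] [-0.31  0.23 -0.75] mm 443 deg 48
[490.13 334.75 356.11]
y [-0.21 -0.98 -0.  ]
over 4 [ 29.    23.05 -24.3 ] [-0.29  0.3  -0.76] mm 443 deg 50
lift [-4.    0.03 -6.93] [0. 0. 0.] mm 80 deg 0
```

Call:
step_arm:
  commands: "0 -2 0 -3.5 0 0 0;0 -4 0 -6.93 0 0 0;0 29 23.05 -24.3 -0.3 0.265 -0.755;0 29 23.05 -24.3 -0.3 0.265 -0.755;0 29 23.05 -24.3 -0.3 0.265 -0.755;0 29 23.05 -24.3 -0.3 0.265 -0.755;0 29 23.05 -24.3 -0.3 0.265 -0.755;0 29 23.05 -24.3 -0.3 0.265 -0.755;0 29 23.05 -24.3 -0.3 0.265 -0.755;0 29 23.05 -24.3 -0.3 0.265 -0.755;0 29 23.05 -24.3 -0.3 0.265 -0.755;0 29 23.05 -24.3 -0.3 0.265 -0.755;0 29 23.05 -24.3 -0.3 0.265 -0.755;0 29 23.05 -24.3 -0.3 0.265 -0.755;0 29 23.05 -24.3 -0.3 0.265 -0.755;0 29 23.05 -24.3 -0.3 0.265 -0.755;0 29 23.05 -24.3 -0.3 0.265 -0.755;0 29 23.05 -24.3 -0.3 0.265 -0.755"

```text
time_s: 7.67
eef_pos: [490.2, 334.0, 357.0]
ee_rot: [0.122, 0.104, 0.987, -0.014]
force: [0.5, -0.6, -0.8]
grip_width: 0.15
grip_force: 39.2
```

Run:
```python
from h import *
s=sense();R0=Rq(s["ee_rot"]);print(s["time_s"],s["eef_pos"],s["grip_width"],"z",R0.apply([0,0,1]),s["joints"])
im=capture("side");c=im[:,150:450,::-1];t=capture("top");c2=t[140:280,80:220,::-1]
cv2.imwrite("pics/both3.png",np.hstack([cv2.resize(c,(343,480)),cv2.resize(c2,(450,480),interpolation=2)]))
b=[spot_point(n,"spoon_bowl") for n in("side","top")];print([[(d["xy"],d["score"]) for d in q[:3]] for q in b])
t2=s["eef_pos"]+R0.apply([-4,0,154]);print("tip est",t2,proj("side",t2),proj("top",t2),"pail",C)
for z in(150,200): cmd(s["eef_pos"]-[0,0,z],R0,tag=str(z))
```

```text
7.6667 [490.18 334.   356.98] 0.15036048198860144 z [ 0.24 -0.05 -0.97] [ 0.46  0.33  1.21 -0.16  1.41 -0.89]
[[([308.8, 262.1], 0.84)], [([122.1, 204.2], 0.68), ([382.8, 191.3], 0.18)]]
tip est [530.62 325.13 208.59] [301.57 276.57] [125.62 201.2 ] pail [536. 325.   0.]
150 [ 3.63 -0.02 14.55] [ 0. -0.  0.] mm 150 deg 0
200 [ 4.84 -0.01 19.39] [ 0. -0.  0.] mm 200 deg 0
```

View pics/both3.png

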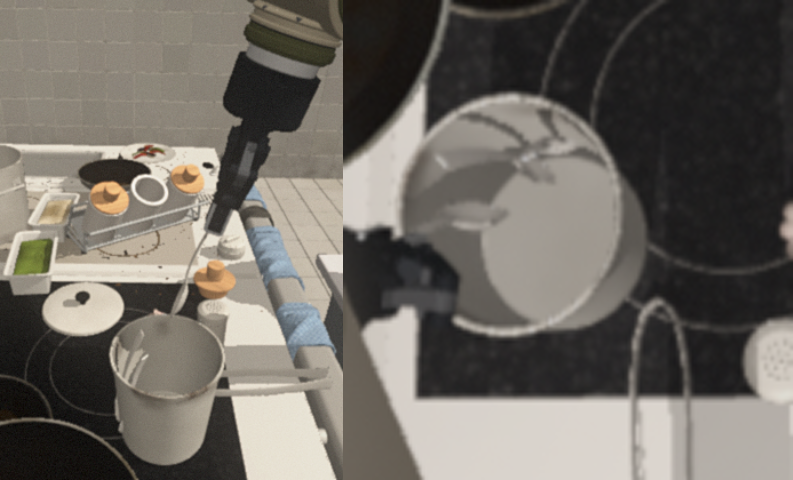

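Left pane: spoon hangs in the hand with its bowl over the pail. The used spoons are at the pail's far-left side. Right pane: my bowl at about (505,213) crop, with free space below it. Lowering.

Call:
step_arm:
  commands: "0 0.6 0 2.4 0 0 0;0 1.2 0 4.8 0 0 0;0 1.8 0 7.2 0 0 0;0 2.4 0 9.6 0 0 0;0 3 0 12 0 0 0;0 3.6 0 14.4 0 0 0;0 4.1 0 16.5 0 0 0;0 4.4 0 17.6 0 0 0;0 4.6 0 18.4 0 0 0;0 4.6 0 18.4 0 0 0"

```text
time_s: 8.7
eef_pos: [489.5, 334.2, 165.6]
ee_rot: [0.121, 0.103, 0.987, -0.014]
force: [-0.9, 0.2, -1.2]
grip_width: 0.148
grip_force: 39.2
```

Call:
step_arm:
  commands: "0 0.08 0 0.3 0 0 0;0 0.16 0 0.6 0 0 0;0 0.24 0 0.9 0 0 0;0 0.24 0 0.9 0 0 0"

```text
time_s: 9.03
eef_pos: [489.8, 334.6, 157.5]
ee_rot: [0.122, 0.103, 0.987, -0.014]
force: [-0.6, 0.5, 0.0]
grip_width: 0.148
grip_force: 39.2
```

Call:
step_arm:
  commands: "0 0.05 0 0.2 0 0 0;0 0.1 0 0.4 0 0 0;0 0.1 0 0.4 0 0 0;0.25 0.1 0 0.4 0 0 0;0.4 0.1 0 0.4 0 0 0;0.4 0.1 0 0.4 0 0 0;0.4 0.1 0 0.4 0 0 0;0.4 0.1 0 0.4 0 0 0"

```text
time_s: 9.7
eef_pos: [489.9, 334.6, 153.7]
ee_rot: [0.122, 0.103, 0.987, -0.014]
force: [0.1, 0.3, 0.1]
grip_width: 0.403
grip_force: 0.0
```

Call:
step_arm:
  commands: "0.4 0 0 -1.5 0 0 0;0.4 0 0 -3 0 0 0;0.4 0 0 -5 0 0 0;0.4 0 0 -8 0 0 0;0.4 0 0 -11 0 0 0;0.4 -1 0 -14 0 0 0;0.4 -2 0 -14 0 0 0"

```text
time_s: 10.28
eef_pos: [476.0, 339.1, 301.0]
ee_rot: [0.126, 0.103, 0.987, -0.011]
force: [0.2, 0.9, 1.5]
grip_width: 0.396
grip_force: 0.0
```

Run:
```python
from h import *
s=sense();R0=Rq(s["ee_rot"]);print(s["time_s"],s["eef_pos"])
im=capture("side");t=capture("top")
cv2.imwrite("pics/both4.png",np.hstack([cv2.resize(im[230:410,210:390,::-1],(400,400),interpolation=2),cv2.resize(t[140:280,80:220,::-1],(400,400),interpolation=2)]))
for n in("side","top"): print(n,[[(np.round(d["xy"],1).tolist(),round(d["score"],2)) for d in spot_point(n,l)[:2]] for l in("pail","spoon","spoon_stem","stopper","stopper_knob","timer")])
```

```text
10.2833 [475.96 339.1  300.99]
side [[([293.3, 372.1], 0.63)], [([324.4, 344.5], 0.45)], [([339.1, 313.9], 0.69)], [([337.6, 253.5], 0.77)], [([338.7, 235.1], 0.84)], [([355.0, 220.6], 0.52)]]
top [[([149.9, 209.1], 0.84)], [([135.9, 228.9], 0.46)], [([124.2, 232.1], 0.77)], [([287.5, 255.3], 0.77)], [([286.9, 255.1], 0.88), ([149.1, 210.5], 0.44)], [([348.2, 286.3], 0.82), ([287.5, 258.7], 0.52)]]
```

View pics/both4.png

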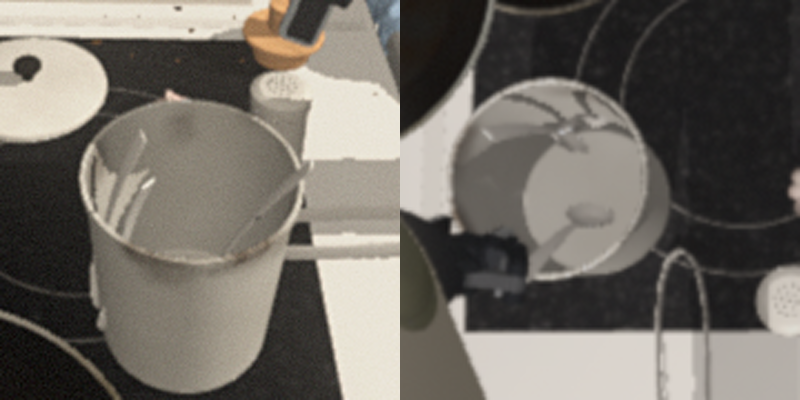

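The spoon stands bowl down in the pail, leaning on the robot-side wall (stem end about (308,168) left pane, bowl (590,213) right pane), and the pail hasn't moved. Next the stopper. I'll squeeze the knob twice at right angles to centre it in the hand.

Run:
```python
from h import *
print("flange top",at("top",[286.5,256.5],32),"knob top",at("top",[287,256.8],56),"origin top",at("top",[285.5,257],0),"seat",at("top",[286,259.5],26))
print("side knob",at("side",[338,233.5],56),"side origin",at("side",[338.6,254.4],0))
K=np.array([420,-5,54.])
y2=np.cross(Z,u)
R2=tool(y2,-Z);R1=tool(-y2,-Z);Ru=tool(u,-Z)
for n,r in(("R2",R2),("R1",R1),("Ru",Ru)): cmd(K+[0,0,100],r,tag=n)
```

```text
flange top [421.92  -2.62  32.  ] knob top [420.69  -3.27  56.  ] origin top [421.47  -0.87   0.  ] seat [415.06  -1.52  26.  ]
side knob [421.58 -10.03  56.  ] side origin [415.79  -2.15   0.  ]
R2 [  1.82 -34.67  14.06] [-0.1   0.23 -0.75] mm 375 deg 46
R1 [  1.82 -34.67  14.06] [0.29 0.12 2.37] mm 375 deg 137
Ru [  1.82 -34.67  14.06] [0.1  0.23 0.81] mm 375 deg 49
```

Call:
step_arm:
  commands: "0.85 1.8 -34.5 14 -0.1 0.23 -0.75;0.85 1.8 -34.5 14 -0.1 0.23 -0.75;0.85 1.8 -34.5 14 -0.1 0.23 -0.75;0.85 1.8 -34.5 14 -0.1 0.23 -0.75;0.85 1.8 -34.5 14 -0.1 0.23 -0.75;0.85 1.8 -34.5 14 -0.1 0.23 -0.75;0.85 1.8 -34.5 14 -0.1 0.23 -0.75;0.85 1.8 -34.5 14 -0.1 0.23 -0.75;0.85 1.8 -34.5 14 -0.1 0.23 -0.75;0.85 1.8 -34.5 14 -0.1 0.23 -0.75;0.85 1.8 -34.5 14 -0.1 0.23 -0.75;0.85 1.8 -34.5 14 -0.1 0.23 -0.75;0.85 1.8 -34.5 14 -0.1 0.23 -0.75;0.85 1.8 -34.5 14 -0.1 0.23 -0.75"

```text
time_s: 12.15
eef_pos: [420.8, -2.5, 155.2]
ee_rot: [0.002, -0.271, 0.963, 0.002]
force: [-0.1, -0.4, 0.3]
grip_width: 0.851
grip_force: 0.0
```

Run:
```python
from h import *
s=sense();print(s["time_s"],s["eef_pos"],s["joints"])
cmd([420.5,-3.5,54.],tool(np.cross(Z,u),-Z))
```

```text
12.15 [420.84  -2.51 155.23] [-0.29  0.19  1.92  0.01  1.03 -2.41]
 [ 0.14 -0.1  10.12] [ 0.    0.01 -0.  ] mm 101 deg 0
```

Call:
step_arm:
  commands: "0.85 0.1 -0.1 2.5 0 0 0;0.85 0.1 -0.1 5 0 0 0;0.85 0.1 -0.1 7 0 0 0;0.85 0.1 -0.1 8.5 0 0 0;0.85 0.1 -0.1 9.6 0 0 0;0.85 0.1 -0.1 9.6 0 0 0;0.3 0.1 -0.1 9.6 0 0 0;0.3 0.1 -0.1 9.6 0 0 0;0.3 0.1 -0.1 9.6 0 0 0;0.3 0.1 -0.1 9.6 0 0 0;0.3 0.1 -0.1 9.6 0 0 0;0.3 0.1 -0.1 9.6 0 0 0;0.75 0.1 -0.1 9.6 0 0 0;0.75 0.1 -0.1 9.6 0 0 0;0.75 0.1 -0.1 9.6 0 0 0;0.75 0.1 -0.1 9.6 0 0 0"
  newtons: 20

```text
time_s: 13.48
eef_pos: [420.3, -4.2, 58.8]
ee_rot: [0.002, -0.27, 0.963, 0.002]
force: [-0.4, 0.1, 0.4]
grip_width: 0.748
grip_force: 0.0
```

Run:
```python
from h import *
s=sense();print(s["time_s"],s["eef_pos"],s["joints"])
p=s["eef_pos"].copy();cmd(p,tool(u,-Z),tag="turn")
```

```text
13.4833 [420.34  -4.18  58.77] [-0.29  0.37  2.01  0.01  0.76 -2.42]
turn [0. 0. 0.] [0.01 0.   1.57] mm 0 deg 90
```

Call:
step_arm:
  commands: "0.75 0 0 0 0 0 1.57;0.75 0 0 0 0 0 1.57;0.75 0 0 0 0 0 1.57;0.75 0 0 0 0 0 1.57;0.75 0 0 0 0 0 1.57;0.75 0 0 0 0 0 1.57;0.75 0 0 0 0 0 1.57;0.75 0 0 0 0 0 1.57;0.75 0 0 0 0 0 1.57;0.75 0 0 0 0 0 1.57;0.75 0 0 0 0 0 1.57;0.75 0 0 0 0 0 1.57;0.75 0 0 0 0 0 1.57;0.75 0 0 0 0 0 1.57"

```text
time_s: 14.65
eef_pos: [420.3, -4.2, 58.7]
ee_rot: [-0.0, 0.491, 0.871, 0.003]
force: [0.3, -0.1, 0.2]
grip_width: 0.751
grip_force: 0.0
```

Call:
step_arm:
  commands: "0.75 0 0 0.2 0 0 0;0.75 0 0 0.4 0 0 0;0.75 0 0 0.4 0 0 0;0.1 0 0 0.4 0 0 0;0.1 0 0 0.4 0 0 0;0.1 0 0 0.4 0 0 0;0.1 0 0 0.4 0 0 0;0.1 0 0 0.4 0 0 0;0.1 0 0 0.4 0 0 0;0.1 0 0 0.4 0 0 0;0.1 0 0 0.4 0 0 0"
  newtons: 70

```text
time_s: 15.57
eef_pos: [420.4, -4.2, 55.0]
ee_rot: [-0.0, 0.489, 0.872, 0.003]
force: [-1.6, -0.5, 5.1]
grip_width: 0.402
grip_force: 69.1
```

Run:
```python
from h import *
s=sense();R0=Rq(s["ee_rot"]);p=s["eef_pos"];print(s["time_s"],p,s["joints"],s["grip_width"],R0.as_matrix())
# seat in tool frame: (0,0,dz): seat is at world z=26 while standing
dz=p[2]-26
for e in(80,35): cmd(M+(dz+e)*a,RC,tag=f"above {e}")
cmd(p+[0,0,150],R0,tag="lift")
```

```text
15.5667 [420.44  -4.2   55.02] [-0.29  0.37  2.02  0.01  0.75 -0.85] 0.40229950052718827 [[-0.52  0.85  0.  ]
 [ 0.85  0.52  0.01]
 [ 0.    0.   -1.  ]]
above 80 [-19.66   0.95 -17.8 ] [ 0.01 -0.53 -0.  ] mm 265 deg 30
above 35 [-21.92   0.94 -13.91] [ 0.01 -0.53 -0.  ] mm 260 deg 30
lift [  0.05   0.07 -15.  ] [0. 0. 0.] mm 150 deg 0
```

Call:
step_arm:
  commands: "0 0 0 -3 0 0 0;0 0 0 -7 0 0 0;0 0 0 -11 0 0 0;0 0 0 -15 0 0 0;0 -5 0.25 -17.8 0.0025 -0.13 0;0 -8 0.4 -17.8 0.005 -0.25 0;0 -11 0.6 -17.8 0.007 -0.37 0;0 -14 0.7 -17.8 0.009 -0.48 0;0 -17 0.9 -17.8 0.01 -0.53 0;0 -19.66 0.95 -17.8 0.01 -0.53 0;0 -19.66 0.95 -17.8 0.01 -0.53 0;0 -19.66 0.95 -17.8 0.01 -0.53 0;0 -19.66 0.95 -17.8 0.01 -0.53 0;0 -19.66 0.95 -17.8 0.01 -0.53 0"

```text
time_s: 16.73
eef_pos: [530.0, -167.4, 231.9]
ee_rot: [0.225, 0.473, 0.842, -0.129]
force: [-0.1, 0.1, -1.2]
grip_width: 0.4
grip_force: 70.6
```

Run:
```python
from h import *
s=sense();R0=Rq(s["ee_rot"]);p=s["eef_pos"];print(s["time_s"],p,s["joints"],s["grip_width"],s["force"])
cmd(M+29*a,RC,tag="home"); cmd(M+(29+35)*a,RC,tag="35")
im=capture("side");t=capture("top")
cv2.imwrite("pics/both5.png",np.hstack([cv2.resize(im[110:200,230:350,::-1],(400,300),interpolation=2),cv2.resize(t[130:250,320:440,::-1],(400,300),interpolation=2)]))
for n in("side","top"):
    X=proj(n,p+R0.apply([0,0,29]));print(n,X,[[(np.round(d["xy"],1).tolist(),round(d["score"],2)) for d in spot_point(n,l)[:2]] for l in("stopper_seat","stopper","mouth")],proj(n,p+R0.apply([0,0,55])),proj(n,M))
```

```text
16.7333 [ 530.   -167.4   231.87] [-0.39  0.25  1.72 -0.44  0.79 -0.68] 0.3999791306548889 [-0.13  0.05 -1.18]
home [-0.08  0.06  7.99] [-0.01  0.   -0.  ] mm 80 deg 0
35 [-0.09  0.04  4.49] [-0.01  0.   -0.  ] mm 45 deg 0
side [289.74 146.01] [[([291.2, 144.7], 0.87)], [([290.1, 151.1], 0.75), ([295.3, 375.0], 0.28)], [([280.3, 164.9], 0.69)]] [286.82 152.51] [280.75 165.02]
top [375.38 196.8 ] [[([375.1, 198.3], 0.69)], [([381.6, 198.8], 0.72)], [([383.0, 191.2], 0.59)]] [378.62 195.08] [384.99 191.24]
```

View pics/both5.png

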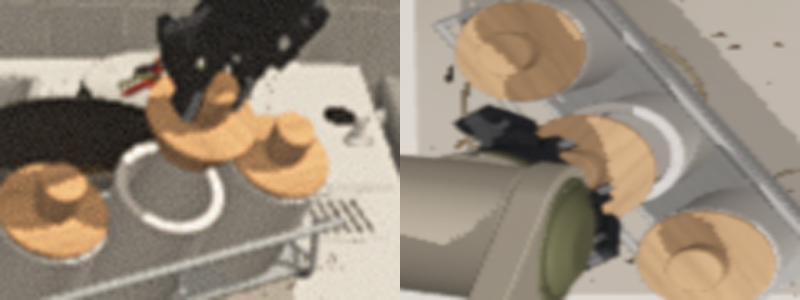

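The stopper hangs square above the mouth (left pane: stopper (203,120), ring (170,188)), along the predicted axis. Inserting slowly with force checks.

Call:
step_arm:
  commands: "0 -0.08 0.05 2 -0.01 0 0;0 -0.08 0.05 4 -0.01 0 0;0 -0.08 0.05 5 -0.01 0 0;0 -0.08 0.05 5.5 -0.01 0 0;0 -0.08 0.05 6 -0.01 0 0;0 -0.08 0.05 6.4 -0.01 0 0;0 -0.08 0.05 6.4 -0.01 0 0"

```text
time_s: 17.72
eef_pos: [547.7, -196.1, 176.9]
ee_rot: [0.228, 0.472, 0.842, -0.125]
force: [0.2, -0.4, -2.1]
grip_width: 0.401
grip_force: 70.6
```

Call:
step_arm:
  commands: "0 0 0 0.2 0 0 0;0 0 0 0.4 0 0 0;0 0 0 0.6 0 0 0;0 0 0 0.8 0 0 0;0 0 0 0.8 0 0 0"

```text
time_s: 18.13
eef_pos: [549.7, -199.0, 169.7]
ee_rot: [0.228, 0.472, 0.842, -0.125]
force: [-0.2, 4.1, -2.2]
grip_width: 0.397
grip_force: 70.8
```

Call:
step_arm:
  commands: "0 0.1 0.05 0 0 0 0;0 0.1 0.05 0.2 0 0 0;0 0.1 0.05 0.3 0 0 0;0 0.1 0.05 0.4 0 0 0;0 0.1 0.05 0.4 0 0 0"

```text
time_s: 18.55
eef_pos: [550.7, -200.0, 165.8]
ee_rot: [0.228, 0.472, 0.842, -0.125]
force: [-0.4, 3.3, -2.3]
grip_width: 0.401
grip_force: 70.9
```

Call:
step_arm:
  commands: "0 0.1 0.05 0 0 0 0;0 0.1 0.05 0.1 0 0 0;0 0.1 0.05 0.2 0 0 0;0 0.1 0.05 0.3 0 0 0;0 0.1 0.05 0.3 0 0 0"

```text
time_s: 18.97
eef_pos: [551.5, -200.4, 163.9]
ee_rot: [0.228, 0.472, 0.842, -0.126]
force: [-5.3, 5.2, 5.4]
grip_width: 0.401
grip_force: 71.7
```

Run:
```python
from h import *
s=sense();d=s["eef_pos"]-M;f=s["force"];print([d@q for q in(u,a,x)],[f@q for q in(u,a,x)],s["wrist_torque"])
```

```text
[np.float64(1.0205900775249424), np.float64(30.375130390190755), np.float64(-0.8674684461734294)] [np.float64(-1.7738576179371788), np.float64(8.272170447711744), np.float64(-3.499546304911234)] [ 0.57  0.81 -0.27]
```

Call:
step_arm:
  commands: "0 0.05 -0.05 0 0 0 0;0 0.05 -0.05 0.1 0 0 0;0 0.05 -0.05 0.15 0 0 0;0 0.05 -0.05 0.15 0 0 0"

```text
time_s: 19.3
eef_pos: [551.6, -200.4, 163.8]
ee_rot: [0.229, 0.472, 0.842, -0.125]
force: [-11.4, 14.7, 18.4]
grip_width: 0.395
grip_force: 73.4
```

Run:
```python
from h import *
s=sense();d=s["eef_pos"]-M;f=s["force"];print([d@q for q in(u,a,x)],[f@q for q in(u,a,x)],s["wrist_torque"])
```

```text
[np.float64(1.0143251309122183), np.float64(30.270612647531088), np.float64(-0.8509356807660069)] [np.float64(-2.0463101397688597), np.float64(25.17509127270702), np.float64(-6.836449523008328)] [ 0.82  1.26 -0.29]
```

Call:
step_arm:
  commands: "0.55 0 0 -0.15 0 0 0;0.65 0 0 -0.15 0 0 0;0.65 0 0 -0.15 0 0 0;0.65 0 0 -0.15 0 0 0;0.65 0 0 -0.15 0 0 0;0.65 0 0 -2 0 0 0;0.65 0 0 -4 0 0 0;0.65 0 0 -7 0 0 0;0.1 0 0 -7 0 0 0;0 0 0 -7 0 0 0;0 0 0 -7 0 0 0;0 0 0 -7 0 0 0;0 0 0 -7 0 0 0;0 0 0 -7 0 0 0"
  newtons: 20

```text
time_s: 20.47
eef_pos: [532.6, -171.3, 221.3]
ee_rot: [0.227, 0.472, 0.842, -0.125]
force: [-0.0, 0.2, 0.4]
grip_width: 0.002
grip_force: 0.0
```

Run:
```python
from h import *
s=sense();d=s["eef_pos"]-M;f=s["force"];print([d@q for q in(u,a,x)],[f@q for q in(u,a,x)])
im=capture("side");t=capture("top")
cv2.imwrite("pics/both6.png",np.hstack([cv2.resize(im[130:205,230:330,::-1],(400,300),interpolation=2),cv2.resize(t[140:240,330:430,::-1],(400,400),interpolation=2)[:300]]))
for n in("side","top"): print(n,[[(np.round(d["xy"],1).tolist(),round(d["score"],2)) for d in spot_point(n,l)[:2]] for l in("stopper_knob","stopper_seat")],proj(n,M+30*a),proj(n,M))
```

```text
[np.float64(0.04725605655908538), np.float64(97.41182597639619), np.float64(-2.175554004673195)] [np.float64(0.08952454984726341), np.float64(0.46728391903540883), np.float64(0.011164051873317704)]
side [[([284.7, 160.0], 0.82)], [([282.8, 161.0], 0.94), ([354.4, 222.6], 0.69)]] [283.9  158.08] [280.75 165.02]
top [[], [([383.9, 193.9], 0.62)]] [381.63 193.11] [384.99 191.24]
```

View pics/both6.png

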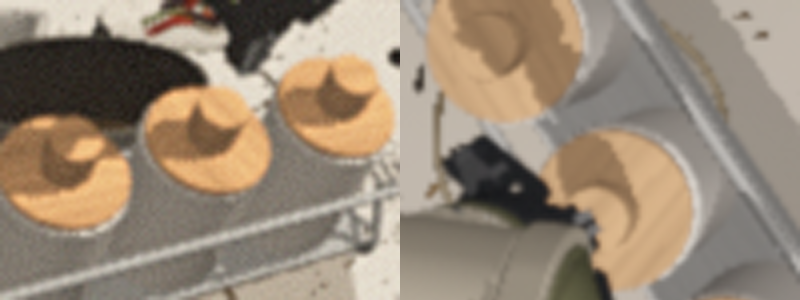

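The stopper sits flush like its neighbours (left pane (207,140)). I'll press on the knob with closed fingers to make sure it is home.

Call:
step_arm:
  commands: "0 -0.2 0 1.5 0 0 0;0 -0.2 0 3 0 0 0;0 -0.2 0 3.4 0 0 0;0 -0.2 0 3.6 0 0 0;0 -0.2 0 3.6 0 0 0"

```text
time_s: 21.18
eef_pos: [543.1, -187.9, 191.9]
ee_rot: [0.228, 0.472, 0.842, -0.125]
force: [-0.3, 0.5, 0.7]
grip_width: 0.002
grip_force: 0.0
```

Call:
step_arm:
  commands: "0 0 0 0.1 0 0 0;0 0 0 0.2 0 0 0;0 0 0 0.2 0 0 0"

```text
time_s: 21.43
eef_pos: [543.8, -188.7, 190.6]
ee_rot: [0.228, 0.472, 0.842, -0.125]
force: [0.1, 0.9, 0.6]
grip_width: 0.001
grip_force: 0.1
```

Call:
step_arm:
  commands: "0 0 0 0.1 0 0 0;0 0 0 0.2 0 0 0;0 0 0 0.25 0 0 0;0 0 0 0.25 0 0 0"

```text
time_s: 21.77
eef_pos: [544.0, -188.8, 190.5]
ee_rot: [0.228, 0.472, 0.842, -0.125]
force: [-17.3, 15.9, 22.8]
grip_width: 0.002
grip_force: 15.5
```

Call:
step_arm:
  commands: "0 0 0 -1 0 0 0;0 0 0 -4 0 0 0;0 0 0 -8 0 0 0;0 8 0 -12 0 0 0;0 16 0 -14 0 0 0;0 24 0 -14 0 0 0;0 24 0 -14 0 0 0;0 24 0 -14 0 0 0;0 24 0 -14 0 0 0"

```text
time_s: 22.52
eef_pos: [397.8, 48.3, 188.5]
ee_rot: [0.229, 0.472, 0.842, -0.125]
force: [0.5, 0.7, 0.5]
grip_width: 0.006
grip_force: 0.0
```

Run:
```python
from h import *
import itertools
s=sense();print(s["time_s"],s["eef_pos"])
im={n:capture(n) for n in("side","top")}
t=np.linspace(0,2*np.pi,90)
def model(n,O,ax):
    # project flange (26..34,r44) and knob outline
    e1=u;e2=np.cross(ax,e1);pts=[O+z*ax+44*(np.cos(k)*e1+np.sin(k)*e2) for z in(0,8) for k in t]
    return np.array([proj(n,p) for p in pts])
for n in im:
    hsv=cv2.cvtColor(im[n],cv2.COLOR_RGB2HSV);m=((hsv[...,0]>5)&(hsv[...,0]<22)&(hsv[...,1]>70)).astype('uint8')
    for i in(1,0,-1):
        O=M+108*i*u;pp=model(n,O,a);c=proj(n,O+8*a).astype(int);k=np.zeros_like(m);cv2.circle(k,tuple(int(v) for v in c),23,1,-1)
        lab,st=cv2.connectedComponentsWithStats(m&k)[1:3];j=1+st[1:,4].argmax();cc=max(cv2.findContours((lab==j).astype('uint8'),0,1)[0],key=len)
        el=cv2.fitEllipse(cv2.convexHull(cc));ep=cv2.fitEllipse(cv2.convexHull(pp.astype(np.float32)))
        print(n,i,"obs",np.round(el[0],1),np.round(el[1],1),round(el[2]),"pred",np.round(ep[0],1),np.round(ep[1],1),round(ep[2]))
c=cv2.resize(im["side"][130:205,230:330,::-1],(400,300),interpolation=2);c2=cv2.resize(im["top"][130:250,330:450,::-1],(400,300),interpolation=2)
c3=cv2.resize(im["side"][:,:,::-1],(400,300),interpolation=3);c4=cv2.resize(im["top"][:,:,::-1],(400,300),interpolation=3)
cv2.imwrite("pics/end.png",np.vstack([np.hstack([c,c2]),np.hstack([c3,c4])]))
```

```text
22.5167 [397.83  48.27 188.53]
side 1 obs [246.3 167.4] [37.3 39.7] 171 pred [245.3 172.8] [28.7 34.9] 110
side 0 obs [278.3 162.9] [27.  41.3] 116 pred [281.  164.3] [26.5 33.2] 115
side -1 obs [313.8 156. ] [25.  30.3] 117 pred [313.6 156.6] [24.4 31.7] 119
top 1 obs [355.2 150.2] [38.6 40.4] 24 pred [357.6 149.7] [40.3 40.9] 19
top 0 obs [382.5 192.1] [39.3 40. ] 2 pred [384.8 191.4] [40.9 41.5] 106
top -1 obs [411.4 234. ] [38.9 41.6] 123 pred [412.6 234. ] [40.9 42.8] 112
```

View pics/end.png

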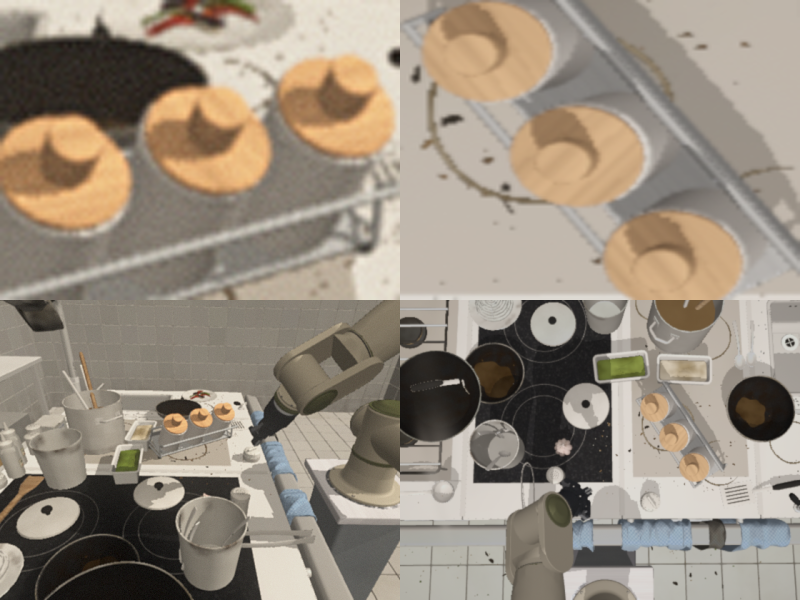

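The stopper lies midway between its neighbours and matches them (top view (382.5,192) against their mean (383.3,192)). The spoon is in the pail, the bystanders are undisturbed and the arm is clear.

```bash
python3 -c "
from rig import *
print(finish_job())"
```

```text
the job is handed in; nothing more can be done
None
```

The spoon is in the pail, bowl down, and the canister is closed with the stopper, pressed home and flush like its neighbours. I handed the job in at about 22.5 s; no verdict was returned.

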